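# Turn the plaster-faced bat over the step

### The arm

A 7-joint arm with a two-finger parallel gripper is mounted at the origin on a cart in front of the work surface, level with it; the furniture and walls round the work are solid. World frame = base frame: x ahead of the robot, y to its left, z up, the work surface at z = 0. Lengths are in mm, angles in rad, forces in N, time in s.
With the tool pointing down it reaches from about 400 to 875 mm from the base axis. Payload 19.3 kg.
Tool frame: the origin (TCP) lies midway between the tips of the shut fingers; the grasp point (between the pads) lies 19 mm behind it; z points along the fingers, y is the line along which they close (so a half turn about z gives the same grasp; the last joint's range is limited). The gripper opens to 85 mm and grips with 20 to 120 N. Pads are 22 mm wide; open, the fingers measure 114 mm over their backs; the gripper's body (76 mm by 85 mm) begins 54 mm behind the grasp point. The pads swing forward as they close: fully open they stand 13 mm farther back than shut.
Start: joints at [1.198, 0.521, -0.036, 1.599, 0.021, 1.021, -0.113], TCP at [186.343, -596.566, 231.291] pointing down, gripper open.
Joint ranges: [-2.91, 2.91], [-0.3, 2.13], [-1.5, 1.42], [0.17, 2.43], [-1.26, 4.41], [0.16, 1.93], [-2.52, 2.52]. Speed limits (rad/s): [1.89, 1.89, 2.39, 2.39, 3.01, 3.01, 3.01].

### API

Orientations are given as [roll, pitch, yaw] about the fixed x, y, z axes, in that order (R = Rz(yaw) Ry(pitch) Rx(roll)).
In Python, from rig import arm, camera gives the robot as it stands. The module is installed in compiled form; this text tells all that it offers.
- The arm moves only by the tool servo_tool, never from a script. Its argument "deltas" is a list of rows, each a list of 4 numbers: the shift along the world's x, y, z in cm, then the turn about the world's z in degrees. In form: [[dx, dy, dz, yaw], ...]. A call has 1 to 10 rows; each row is the pose to reach, as a shift and turn from the pose commanded when the call began; what a row does not reach only later rows make up. A row lasts 1/8 s, in which the tool goes at most 62.5 mm and 10.7 degrees, less where a joint would pass 70% of its speed; a pose out of reach is approached as far as the arm can. A call with a gripper value outside its range is refused whole. "hand" is the finger opening in cm, from 0 to 8.54, set as the call begins (left out, the last holds). The fingers move at their own pace and stop on an object; "grip_force" is the grip in N (left out, the last holds). Time passes only in rows, so rows that repeat a pose let the fingers close. It gives the time, the measured TCP pose, the force, the opening and the grip force at its end, in the units of the state.
- arm.read_state(): the state, without advancing time (a new reading comes with each control period).
- camera(name): name is "side" or "top"; returns a dict with "pixels" (480x640x3 uint8, red, green, blue), "z_map" (480x640 float32, mm along the optical axis (not along the pixel's ray), 0 where there is no reading), "fx", "fy", "cx", "cy" (pixels), "pose" (4x4, takes a point from camera to world coordinates). Camera axes: x right, y up, looking along -z (the intrinsics and any distortion apply to the point x, -y, -z); pixel columns grow to the right and rows downward; lengths in mm; the calibration is good to about 2 mm. A picture is of the moment at which its call begins.
- arm.sign_off(): hands the job in; it is judged then, once.
The state is a dict: "time": time; "qpos": joint angles; "qvel": joint speeds; "effort": joint torques, N m; "tool_pos": TCP position; "orientation": TCP orientation; "wrist_force": force on the tool from outside, world axes, zero at the start; "ft_torque": the same for the moment, N m; "opening": finger opening in mm; "grasp_force": force on a finger pad.
Only numpy, scipy, OpenCV 4.12 (cv2) and the standard library are available. Lean on these libraries where they do the work, as an engineer would, in place of code of your own. Each camera call takes 0.05 s, during which the arm holds its last target. There are 200 camera calls.

### The job

The bat with the blue knob lies wooden back up on the lower deck of the turning step. Take it by its knob, lever it up on edge with its far edge braced at the riser of the step, and lower it gently over onto the upper deck, so that it lies flat with its white plaster face up and its knob beyond the far end of the step; then let go. Leave the red-knobbed bat where it lies.

Things in the scene. Friction and masses are not known exactly. Their poses are not given: they have to be found in the camera images.
- blue_bat_knob (a point): Centre of the blue barrel knob of the bat to turn: the one place to grasp it. The barrel (two halves, together 24 mm long on x, 20 mm diameter) turns freely on a pin along x, so that the bat swings while its knob is held by the flat ends. It stands on a thin neck, 30 mm beyond the middle of the plate's +y edge. Bat axes: +y out through the knob, +z out of the wooden back (up at the start, down once turned).
- blue_bat_foot (a point): Middle of the blue-knobbed bat's far edge (opposite the knob, 135 mm from the knob's centre), half-way up its thickness; axes as for the knob. On edge it must rise about 5 mm off the lower deck to turn over the riser. The bat is a wooden plate 100 (x) x 105 (y) x 12 (z) mm, some 0.14 to 0.28 kg, too wide to grasp, its face at -z coated with white plaster.
- red_bat_knob (a point): Centre of the red barrel knob of the other bat, alike in all but the knob's colour, lying the same way beside the first on the lower deck, 115 mm from it along the step's x. Either bat may be in either lane. Leave it.
- turning_step: Fixed wooden step, 225 mm along x; origin on the table under its riser, a 24 mm upright face at y = 0. Lower deck: top at z = 30 mm, y = 0 to 100 mm. Upper deck: top at z = 54 mm, y = 0 to -80 mm. Bats lie in lanes at x = -57.5 and 57.5 mm, far edges 1 to 6 mm from the riser, knobs clear of the deck's +y end. A turned bat ends in its lane with its knob near y = -115, z = 60 mm.

How it is judged:
By the outcome, as a careful person would: the job done as asked, in the order asked, and still so for the second after the job is handed in, with the robot touching nothing.
It also fails if it takes over 42 s, if anything falls off the work surface, if the arm or the gripper's body presses on something with over 40 N, if the wrist force passes 120 N, or if a joint passes its speed limit or range.

## Working session

There is one attempt and no reset: what is moved stays moved. The work goes in short steps, Python scripts to look and compute and a tool call to move; the robot and the scene stay as the last step left them, time stands still between calls to the robot, and variables do not carry over. Pictures are saved under pics/ and viewed, at most 10 in all, crops included, and the job is handed in when it is done.

Besides the shell and the picture viewer there is one more tool, called as name([rows], argument=value, ...), one row to a line, values as JSON. servo_tool: Moves the arm, as the interface text tells. Its arguments: {"type":"object","properties":{"deltas":{"type":"array","items":{"type":"array","items":{"type":"number"}}},"hand":{"type":"number"},"grip_force":{"type":"number"}},"required":["deltas"]}

```bash
mkdir -p pics; ls
cat > h.py <<'E'
import numpy as np, cv2
from rig import arm, camera
def pts(c):
    z=c["z_map"]; v,u=np.mgrid[:480,:640]
    P=np.stack([(u-c["cx"])/c["fx"]*z,-(v-c["cy"])/c["fy"]*z,-z,np.ones_like(z)],-1)
    return (P@np.array(c["pose"]).T)[...,:3]
def save(c,n): cv2.imwrite(f"pics/{n}.png",c["pixels"][...,::-1])
E
python3 - <<'E'
from h import *
for n in("top","side"):
    c=camera(n); save(c,n+"0"); print(n,{k:np.round(c[k],2).tolist() for k in c if k not in("pixels","z_map")})
    P=pts(c); hsv=cv2.cvtColor(c["pixels"],cv2.COLOR_RGB2HSV)
    for nm,m in(("blue",(abs(hsv[...,0].astype(int)-112)<14)),("red",(hsv[...,0]<6)|(hsv[...,0]>174))):
        m=(m&(hsv[...,1]>140)&(hsv[...,2]>50)).astype(np.uint8)
        k,l,s,ce=cv2.connectedComponentsWithStats(m)
        for i in range(1,k):
            if s[i,4]>25: print(nm,s[i],ce[i].round(1),np.median(P[l==i],0).round(1),P[l==i].min(0).round(),P[l==i].max(0).round())
print(arm.read_state())
E
```

```text
pics
top {'fx': 514.01, 'fy': 514.01, 'cx': 316.82, 'cy': 243.74, 'pose': [[0.01, 0.99, -0.1, 467.26], [-1.0, 0.01, -0.01, 68.99], [-0.01, 0.1, 0.99, 891.05], [0.0, 0.0, 0.0, 1.0]]}
blue [240 198  10   5  36] [244.4 200.3] [628.2 200.6  43.5] [625. 193.  39.] [631. 208.  46.]
blue [241 208   9   5  36] [245.1 209.6] [612.2 198.8  43.9] [609. 192.  34.] [615. 205.  48.]
red [239 268  10   4  40] [243.5 269.5] [512.  198.9  43.6] [509. 192.  40.] [515. 207.  49.]
red [239 277  11   5  50] [244.1 279. ] [496.3 197.4  43.5] [493. 190.  36.] [500. 207.  47.]
side {'fx': 471.6, 'fy': 471.6, 'cx': 322.36, 'cy': 230.93, 'pose': [[0.94, 0.21, -0.27, 330.49], [-0.34, 0.56, -0.75, -558.6], [-0.01, 0.8, 0.6, 570.01], [0.0, 0.0, 0.0, 1.0]]}
blue [299 110   7  49 121] [302.  135.4] [593.1 292.7 147.4] [587. 283.  95.] [601. 301. 209.]
blue [508 132  11  10  49] [512.8 137.1] [1162.7  314.7   38. ] [1158.  299.   30.] [1169.  340.   45.]
red [301  17  41  28 161] [315.5  25.9] [1014.4 1463.8   74.7] [ 962. 1431.    6.] [1181. 1536.   92.]
red [326  94  33  11 131] [343.9 100.5] [1120.7 1335.1 -227.
[... 564 characters left out ...]
1.19780671,  0.52196259, -0.03631578,  1.59988716,  0.02121579,
        1.02111377, -0.11283269]), 'qvel': array([-9.61264881e-04, -2.10019556e-03, -7.70757298e-05, -5.54583906e-04,
       -3.31563017e-04,  3.72667211e-04, -1.14404136e-03]), 'effort': array([ 3.28642484e-03, -9.28497362e+01,  1.98410198e+00, -3.70530510e+01,
        1.81732723e-02,  5.38479828e-03,  1.17917648e-04]), 'tool_pos': array([ 186.2425161 , -596.3190034 ,  230.80118866]), 'orientation': array([-3.14061097e+00,  8.68611556e-05,  3.02742993e-01]), 'wrist_force': array([-0.03187843,  0.68755284, -0.06270249]), 'ft_torque': array([-0.03597013, -0.00085103,  0.06002822]), 'grasp_force': 0.0, 'opening': 85.3451994355135}
```

View images.

View pics/top0.png

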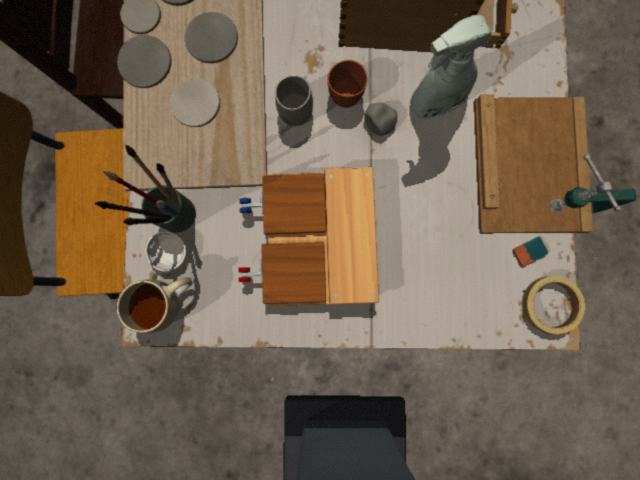

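View pics/side0.png

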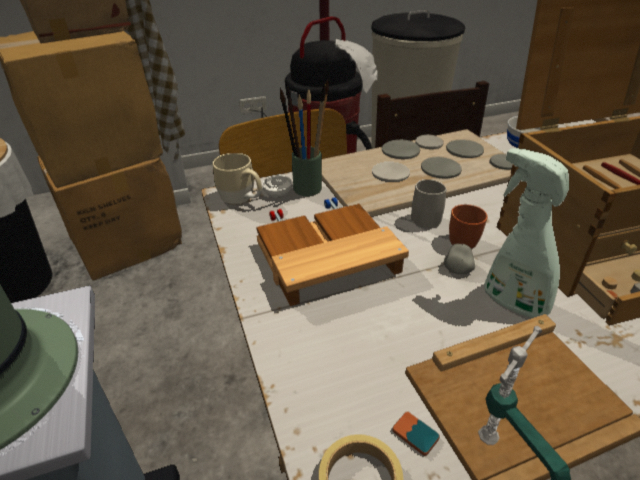

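Run:
```python
from h import *
c=camera("top"); P=pts(c)
def rect(m,n):
    q=P[m][:,:2].astype(np.float32)
    k,l,s,ce=cv2.connectedComponentsWithStats(cv2.morphologyEx(m.astype(np.uint8),cv2.MORPH_OPEN,np.ones((3,3))))
    for i in range(1,k):
        if s[i,4]>400:
            q=P[l==i]; r=cv2.minAreaRect(q[:,:2].astype(np.float32)); print(n,s[i],np.round(np.median(q,0),1),[np.round(x,1) for x in r], np.round(cv2.boxPoints(r)).tolist())
roi=(P[...,0]>400)&(P[...,0]<720)&(P[...,1]>-60)&(P[...,1]<180)
z=P[...,2]
rect(roi&(z>49)&(z<60),"upper"); rect(roi&(z>38)&(z<47),"plates")
print("table z",np.median(z[300:330,420:440]))
# obstacles near the arm's path
q=P[(z>60)&(P[...,0]>350)&(P[...,0]<900)&(P[...,1]>-150)&(P[...,1]<420)&(z<300)]
for y in range(-150,420,30):
    a=q[(q[:,1]>=y)&(q[:,1]<y+30)]
    if len(a)>5: print(y,len(a),a.min(0).round(),a.max(0).round())
# riser edge / plate edges slope in rgb depth: plate +y edge and blue plate x-span per y
for x in range(450,680,10):
    a=P[roi&(abs(P[...,0]-x)<4)&(z>50)&(z<60)]; b=P[roi&(abs(P[...,0]-x)<4)&(z>38)&(z<47)]
    print(x,a[:,1].min().round(1),a[:,1].max().round(1),b[:,1].min().round(1) if len(b) else 0,b[:,1].max().round(1) if len(b) else 0)
```

```text
upper [ 325  167   54  137 6562] [569.1  22.2  53.1] [array([571.5,  22.1]), array([225.3,  80.2]), np.float64(2.5)] [[457.0, 57.0], [461.0, -23.0], [686.0, -13.0], [682.0, 67.0]]
plates [ 258  173   68   61 3597] [624.3 118.7  41.2] [array([624.6, 121.9]), array([100.1, 112.1]), np.float64(2.6)] [[572.0, 176.0], [577.0, 64.0], [677.0, 68.0], [672.0, 180.0]]
plates [ 257  242   69   62 3764] [508.3 117.6  41.2] [array([508.4, 121.2]), array([ 99.8, 112.3]), np.float64(2.4)] [[456.0, 175.0], [461.0, 63.0], [561.0, 67.0], [556.0, 179.0]]
table z -1.1035451688678677
-150 1326 [ 788. -150.   60.] [ 839. -120.  260.]
-120 1824 [ 786. -120.   60.] [833. -90. 261.]
-90 456 [785. -90.  60.] [822. -70. 260.]
-30 25 [818.  -2.  61.] [844.  -0.  68.]
0 136 [799.   0.  60.] [863.  30.  72.]
30 128 [799.  30.  60.] [863.  60.  70.]
60 30 [797.  60.  61.] [845.  90.  69.]
90 250 [770.  91.  60.] [831. 120.  85.]
120 256 [770. 120.  60.] [831. 150.  85.]
270 642 [480. 279.  60.] [639. 300. 251.]
300 1324 [415. 300.  60.] [663. 330. 248.]
330 900 [410. 330.  60.] [641. 360. 221.]
360 494 [415. 360.  60.] [636. 389. 234.]Traceback (most recent call last):
  File "<stdin>", line 21, in <module>
    return umr_minimum(a, axis, None, out, keepdims, initial, where)
ValueError: zero-size array to reduction operation minimum which has no identity
```

servo_tool([
  [2,4,0,4],
  [4,8,0,8],
  [6.5,12,0,12],
  [8.5,16,0,16],
  [11,20,0,20],
  [13,24,0,24],
  [15,28,0,28],
  [17.5,32,0,32],
  [20,36,0,36],
  [22,40,0,40],
], hand=5.5)

```text
time: 1.4
tool_pos: [407.0, -195.2, 231.3]
orientation: [3.141, -0.0, 1.003]
wrist_force: [0.0, -0.7, 0.9]
opening: 54.8
grasp_force: 0.0
```

servo_tool([
  [2,4,-1,4],
  [4,8,-2,8],
  [6.5,12,-3,12],
  [8.5,16,-4,16],
  [11,20,-5,20],
  [13,24,-6,24],
  [15,28,-7,28],
  [17.5,32,-8,32],
  [20,36,-9,35.2],
  [21.5,39.8,-10,35.2],
])

```text
time: 2.65
tool_pos: [622.1, 202.6, 130.4]
orientation: [-3.141, 0.0, 1.616]
wrist_force: [0.5, 0.0, 0.5]
opening: 55.0
grasp_force: 0.0
```

servo_tool([
  [0,0,0,0],
  [0,0,0,0],
  [0,0,0,0],
])

```text
time: 3.02
tool_pos: [621.5, 200.2, 131.6]
orientation: [3.141, 0.001, 1.614]
wrist_force: [0.2, -0.2, -0.8]
opening: 54.8
grasp_force: 0.0
```

Run:
```python
from h import *
c=camera("side"); P=pts(c); hsv=cv2.cvtColor(c["pixels"],cv2.COLOR_RGB2HSV)
m=(abs(hsv[...,0].astype(int)-112)<16)&(hsv[...,1]>90)&(hsv[...,2]>40)
m&=(P[...,0]>590)&(P[...,0]<650)&(P[...,1]>180)&(P[...,1]<225)
v,u=np.nonzero(m); print(len(u),u.min(),u.max(),v.min(),v.max())
if len(u):
    uu,vv=(u.min()+u.max())/2,(v.min()+v.max())/2
    T=np.array(c["pose"]); d=T[:3,:3]@np.array([(uu-c["cx"])/c["fx"],-(vv-c["cy"])/c["fy"],-1]); o=T[:3,3]
    print("ray at z36",o+d*(36-o[2])/d[2], P[m].mean(0))
s=np.kron(c["pixels"][150:290,230:420],np.ones((4,4,1),np.uint8)); cv2.imwrite("pics/s1.png",s[...,::-1])
```

```text
60 325 336 197 207
ray at z36 [621.8231978  203.61646309  36.        ] [618.30994066 195.43572425  41.54474335]
```

View pics/s1.png

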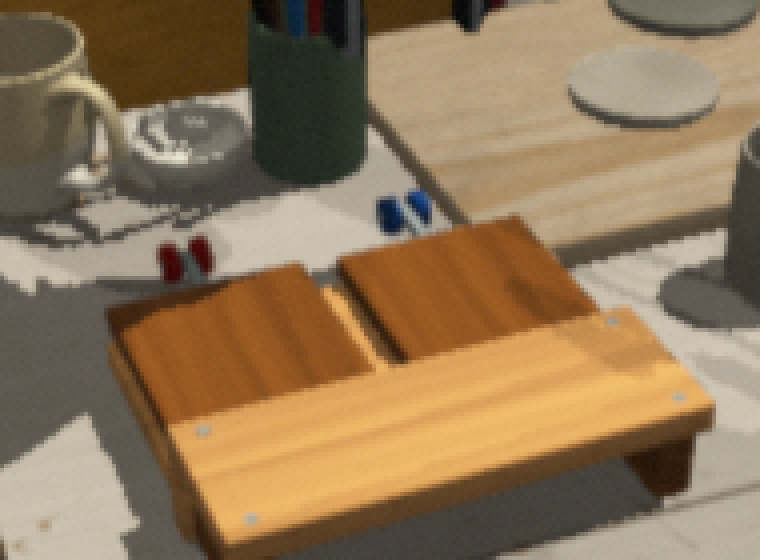

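servo_tool([
  [0,0.05,-2,0],
  [0,0.05,-4,0],
  [0,0.05,-6,0],
  [0,0.05,-8,0],
  [0,0.05,-9.5,0],
  [0,0.05,-10.8,0],
  [0,0.05,-11.5,0],
  [0,0.05,-11.5,0],
])

```text
time: 4.08
tool_pos: [621.3, 201.9, 16.0]
orientation: [-3.141, 0.0, 1.615]
wrist_force: [0.8, -0.4, 0.5]
opening: 54.9
grasp_force: 0.0
```

servo_tool([
  [0,0,0,0],
  [0,0,0,0],
  [0,0,0,0],
  [0,0,0,0],
  [0,0,0,0],
  [0,0,0,0],
], hand=1.5, grip_force=40)

```text
time: 4.82
tool_pos: [621.6, 202.0, 16.4]
orientation: [3.141, -0.0, 1.615]
wrist_force: [0.7, 0.4, 1.8]
opening: 23.1
grasp_force: 41.4
```

servo_tool([
  [0,-0.05,0,0],
  [0,-0.1,0,0],
  [0,-0.1,0,0],
  [0,-0.1,0,0],
], grip_force=60)

```text
time: 5.32
tool_pos: [621.3, 201.4, 16.4]
orientation: [3.142, -0.001, 1.616]
wrist_force: [-0.8, 5.3, 3.5]
opening: 23.2
grasp_force: 62.7
```

servo_tool([
  [0,-0.05,0,0],
  [0,-0.1,0,0],
  [0,-0.1,0,0],
  [0,-0.1,0,0],
])

```text
time: 5.82
tool_pos: [621.0, 201.3, 16.4]
orientation: [-3.142, -0.002, 1.616]
wrist_force: [-1.5, 7.9, 2.4]
opening: 23.2
grasp_force: 62.6
```

servo_tool([
  [0,-0.05,0,0],
  [0,-0.1,0,0],
  [0,-0.1,0,0],
  [0,-0.1,0,0],
])

```text
time: 6.32
tool_pos: [620.8, 201.1, 16.4]
orientation: [-3.141, -0.003, 1.617]
wrist_force: [-2.3, 12.2, 1.0]
opening: 22.8
grasp_force: 62.6
```

servo_tool([
  [0,0.1,0.78,0],
  [0,0.08,1.57,0],
  [0,0,2.33,0],
  [0.01,-0.12,3.09,0],
  [0.02,-0.3,3.85,0],
  [0.03,-0.51,4.58,0],
  [0.04,-0.76,5.29,0],
  [0.05,-1.07,6,0],
  [0.06,-1.41,6.67,0],
  [0.06,-1.41,6.67,0],
])

```text
time: 7.58
tool_pos: [621.6, 185.9, 83.5]
orientation: [-3.141, -0.001, 1.616]
wrist_force: [-3.0, 8.0, 4.5]
opening: 23.0
grasp_force: 62.7
```

servo_tool([
  [0.01,-0.31,0.64,0],
  [0.03,-0.74,1.28,0],
  [0.05,-1.19,1.87,0],
  [0.08,-1.68,2.43,0],
  [0.1,-2.22,2.97,0],
  [0.12,-2.78,3.46,0],
  [0.15,-3.37,3.91,0],
  [0.18,-4.01,4.34,0],
  [0.2,-4.65,4.72,0],
  [0.2,-4.65,4.72,0],
])

```text
time: 8.82
tool_pos: [623.9, 138.4, 130.9]
orientation: [3.141, -0.0, 1.615]
wrist_force: [-2.6, 4.6, 8.0]
opening: 22.7
grasp_force: 63.2
```

Run:
```python
from h import *
c=camera("side")
s=np.kron(c["pixels"][110:290,210:430],np.ones((3,3,1),np.uint8)); cv2.imwrite("pics/s2.png",s[...,::-1])
```

```text
(no output)
```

View pics/s2.png

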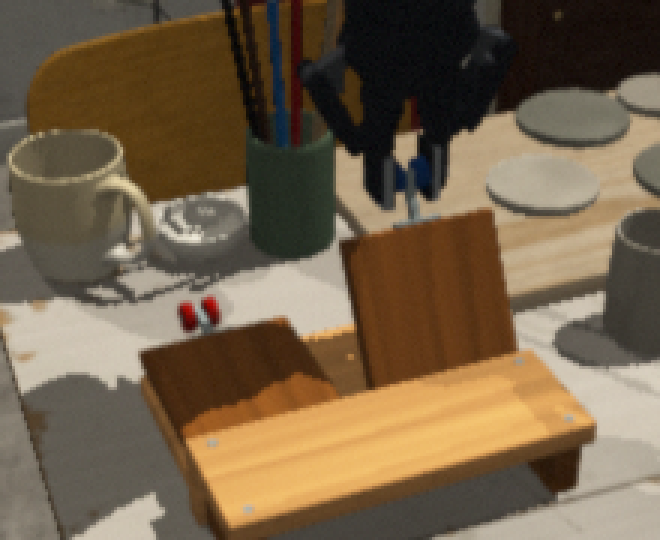

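servo_tool([
  [0.03,-0.67,0.36,0],
  [0.06,-1.38,0.69,0],
  [0.09,-2.09,0.95,0],
  [0.12,-2.82,1.17,0],
  [0.16,-3.58,1.36,0],
  [0.19,-4.34,1.49,0],
  [0.22,-5.1,1.58,0],
  [0.26,-5.89,1.62,0],
  [0.29,-6.67,1.61,0],
  [0.29,-6.67,1.61,0],
])

```text
time: 10.12
tool_pos: [626.8, 70.8, 146.2]
orientation: [-3.141, 0.0, 1.614]
wrist_force: [-1.3, -0.3, 1.7]
opening: 23.1
grasp_force: 62.4
```

servo_tool([
  [0,0,0.2,0],
  [0,0,0.4,0],
  [0.02,-0.5,0.43,0],
  [0.04,-1.0,0.41,0],
  [0.06,-1.5,0.37,0],
  [0.09,-2.01,0.33,0],
  [0.11,-2.5,0.25,0],
  [0.13,-3,0.16,0],
  [0.15,-3.5,0.05,0],
  [0.17,-3.97,-0.09,0],
])

```text
time: 11.38
tool_pos: [628.5, 31.6, 145.3]
orientation: [-3.142, 0.0, 1.615]
wrist_force: [-0.7, 1.6, -1.1]
opening: 23.2
grasp_force: 62.1
```

servo_tool([
  [0.04,-0.95,-0.34,0],
  [0.08,-1.86,-0.75,0],
  [0.12,-2.74,-1.25,0],
  [0.16,-3.56,-1.81,0],
  [0.19,-4.34,-2.46,0],
  [0.22,-5.05,-3.16,0],
  [0.25,-5.71,-3.92,0],
  [0.27,-6.29,-4.74,0],
  [0.27,-6.29,-4.74,0],
])

```text
time: 12.5
tool_pos: [631.0, -31.5, 97.3]
orientation: [-3.141, 0.0, 1.615]
wrist_force: [-1.1, -0.3, -1.3]
opening: 23.2
grasp_force: 62.2
```

Run:
```python
from h import *
c=camera("side")
s=np.kron(c["pixels"][110:290,210:430],np.ones((3,3,1),np.uint8)); cv2.imwrite("pics/s3.png",s[...,::-1])
```

```text
(no output)
```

View pics/s3.png

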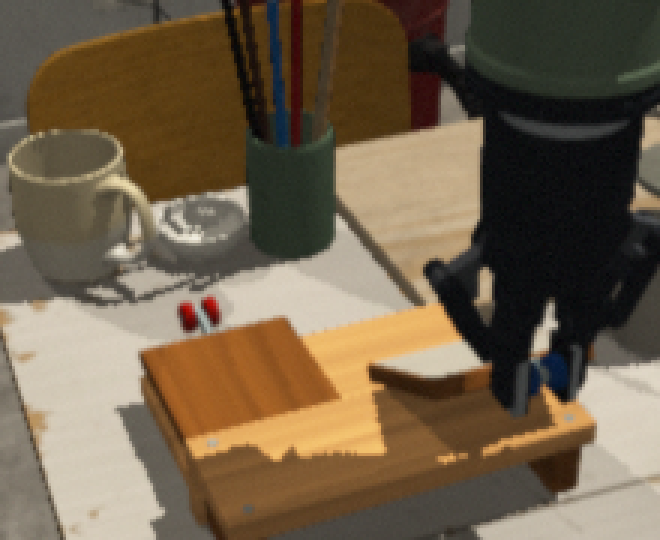

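servo_tool([
  [0.01,-0.26,-0.43,0],
  [0.02,-0.51,-0.87,0],
  [0.03,-0.94,-1.78,0],
  [0.05,-1.29,-2.71,0],
  [0.06,-1.57,-3.68,0],
  [0.07,-1.68,-4.27,0],
  [0.08,-1.75,-4.67,0],
  [0.08,-1.8,-5.07,0],
  [0.08,-1.82,-5.35,0],
  [0.08,-1.82,-5.35,0],
])

```text
time: 13.8
tool_pos: [632.0, -49.1, 44.4]
orientation: [-3.141, 0.0, 1.615]
wrist_force: [0.1, -0.7, -0.2]
opening: 23.0
grasp_force: 62.2
```

servo_tool([
  [0,-0.01,-0.1,0],
  [0,-0.02,-0.2,0],
  [0,-0.02,-0.3,0],
  [0,-0.02,-0.36,0],
  [0,-0.02,-0.36,0],
  [0,-0.02,-0.36,0],
])

```text
time: 14.55
tool_pos: [632.1, -49.4, 41.0]
orientation: [3.142, 0.0, 1.615]
wrist_force: [-0.8, 0.0, 2.2]
opening: 22.9
grasp_force: 62.5
```

servo_tool([
  [0,0,-0.04,0],
  [0,0,-0.04,0],
  [0,0,-0.04,0],
])

```text
time: 14.92
tool_pos: [632.1, -49.4, 40.5]
orientation: [3.142, 0.0, 1.615]
wrist_force: [-0.6, -1.0, 2.4]
opening: 22.9
grasp_force: 62.6
```

servo_tool([
  [0,0,0,0],
  [0,0,0,0],
  [0,0,0,0],
  [0,0,0,0],
  [0,0,0,0],
], hand=5)

```text
time: 15.55
tool_pos: [632.0, -49.3, 40.5]
orientation: [-3.142, -0.0, 1.615]
wrist_force: [0.1, -0.2, 0.3]
opening: 50.4
grasp_force: 0.0
```

servo_tool([
  [0,0,0.5,0],
  [0,0,1.5,0],
  [0,0,3,0],
  [0,0,5,0],
  [0,0,8,0],
  [0,-3,11,0],
  [0,-7,14,0],
  [0,-11,16,0],
  [0,-15,16,0],
  [0,-15,16,0],
])

```text
time: 16.8
tool_pos: [631.5, -203.3, 201.7]
orientation: [3.141, 0.002, 1.61]
wrist_force: [1.1, 0.8, 0.8]
opening: 50.0
grasp_force: 0.0
```

Run:
```python
from h import *
c=camera("side")
s=np.kron(c["pixels"][110:310,210:430],np.ones((3,3,1),np.uint8)); cv2.imwrite("pics/s4.png",s[...,::-1])
c=camera("top"); P=pts(c); save(c,"t4"); x=c["pixels"].astype(int)
m=(P[...,2]>58)&(P[...,2]<75)&(P[...,0]>560)&(P[...,0]<700)&(P[...,1]>-35)&(P[...,1]<95)
q=P[m]; A=np.c_[q[:,:2]-q[:,:2].mean(0),np.ones(len(q))]
print(np.linalg.lstsq(A,q[:,2],rcond=None)[0],cv2.minAreaRect(q[:,:2].astype(np.float32)),x[m].mean(0))
```

```text
[3.45855527e-03 4.05709288e-03 6.52455604e+01] ((631.7365112304688, 24.70672607421875), (101.10954284667969, 119.13709259033203), 1.7512774467468262) [181.9014691  167.05369807 147.95314083]
```

View pics/s4.png

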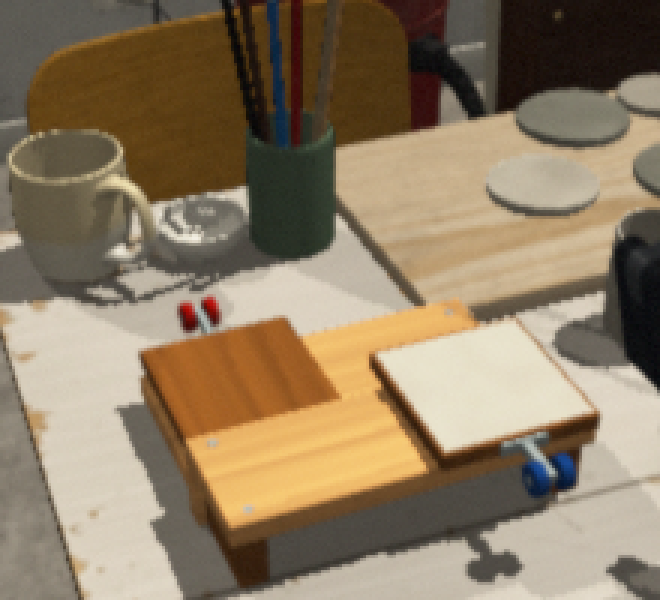

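View pics/t4.png

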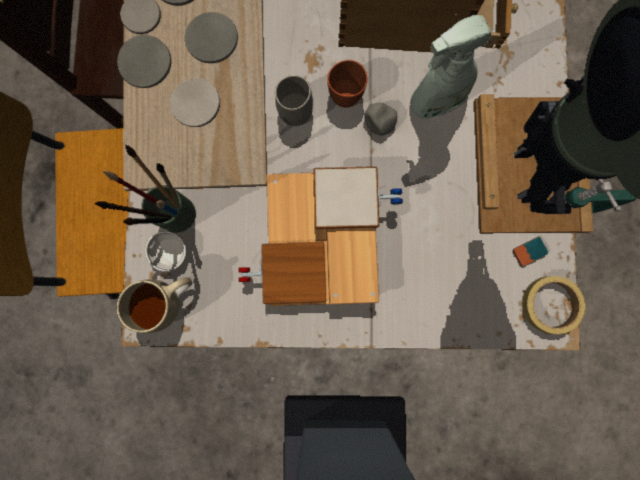

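The side view shows the bat lying flat with its plaster face up. The blue knob, at crop (550,475), is past the step's end, and the red bat hasn't moved. In the top view the white plate is centred near (347,197) and the blue knob near (397,196). I'll back the gripper off the green stand before handing in.

servo_tool([
  [0,1,1,0],
  [0,3,2,0],
  [0,5,3,0],
  [0,6,3,0],
  [0,6,3,0],
  [0,6,3,0],
])

```text
time: 17.65
tool_pos: [631.9, -140.1, 230.1]
orientation: [-3.141, 0.0, 1.615]
wrist_force: [-0.9, 0.1, -0.7]
opening: 49.7
grasp_force: 0.0
```

```bash
python3 -c "
from rig import arm
s=arm.read_state();print(s['wrist_force'],s['tool_pos'],abs(s['qvel']).max());print(arm.sign_off())"
```

```text
[-0.88807756  0.11217112 -0.72637944] [ 631.86272123 -140.05289511  230.08882011] 0.006621575394687367
the job is handed in; nothing more can be done
None
```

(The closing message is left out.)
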